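# Set the living-room table for a dice evening

### The arm

A 6-joint arm with a two-finger parallel gripper is mounted at the origin on the work surface. World frame = base frame: x ahead of the robot, y to its left, z up, the work surface at z = 0. Lengths are in m, angles in rad, forces in N, time in s.
With the tool pointing down it reaches from about 0.25 to 0.725 m from the base axis. Payload 4 kg.
Tool frame: the origin (TCP) lies between the finger pads; the fingertips stand 8 mm ahead of it and the grasp point (between the pads) lies 11 mm behind it; z points along the fingers, y is the line along which they close (so a half turn about z gives the same grasp; the last joint's range is limited). The gripper opens to 85 mm and grips with 20 to 120 N. Pads are 22 mm wide; open, the fingers measure 114 mm over their backs; the gripper's body (76 mm by 85 mm) begins 54 mm behind the grasp point. The pads swing forward as they close: fully open they stand 13 mm farther back than shut.
Start: joints at [1.157, 0.241, 0.005, 1.335, 0, 1.571], TCP at [0.201, 0.458, 0.239] pointing down, gripper open.
Joint ranges: [-2.72, 2.72], [-1.05, 1.87], [-1.09, 1.28], [-1.99, 2.15], [-1.42, 1.44], [-3.14, 3.14]. Speed limits (rad/s): [2.79, 2.79, 3.14, 3.14, 3.14, 3.14].

### API

Orientations are given as a unit quaternion [x, y, z, w].
In Python, from workcell import status, viewer, bot gives the robot as it stands.
- The arm moves only by the tool servo_tool, never from a script. Its argument "commands" is a list of rows, each a list of 5 numbers: the finger opening in mm, from 0 to 85.4, then the shift along the tool's x, y, z in mm, then the turn about the tool's z in rad. A call has 1 to 20 rows; each row shifts and turns the commanded pose from where the row before left it, along the tool's axes as they then stand; what a row does not reach is not made up. A row lasts 1/8 s, in which the tool goes at most 62.5 mm and 10.7 degrees, less where a joint would pass 70% of its speed; a pose out of reach is approached as far as the arm can. A call is refused whole if a number of a shift passes 62.5 or a number of a turn 0.188, either way. A call with a gripper value outside its range is refused whole. The fingers move at their own pace and stop on an object; the grip force is fixed at half the most. Time passes only in rows, so rows that do not move let the fingers close. It gives the time, the measured TCP pose, the force, the opening and the grip force at its end, in the units of the state.
- status.get_obs(): the state, without advancing time (a new reading comes with each control period).
- viewer.camera(name): name is "side" or "top"; returns (picture, depth): 480x640x3 uint8, red, green, blue; 480x640 float32, m along the optical axis (not along the pixel's ray), 0 where there is no reading.
- viewer.get_calibration(name): a dict with "camera_matrix" (3x3 intrinsics, pixels), "R" (3x3) and "t" (3): a world point X has camera coordinates R X + t. Camera axes: x right, y down, z forward; pixel columns grow to the right and rows downward; lengths in m; the calibration is good to about 2 mm. A picture is of the moment at which its call begins. get_calibration takes no time and is no camera call.
- bot.job_done(): hands the job in; it is judged then, once.
Trained networks look in the newest picture that a camera, given by its name, has taken for a name from the list of things; names that differ only in an ending like _2 or _b are one class to them, and where a whole thing is asked for, a point or a joint stands for the part that bears it (a point fixed in the world has none). Each returns a list of dicts, best first, with "p" (0 to 1); they miss things now and then, are a little off and sometimes report something else, mostly with a low value. They report only what shows in the picture. A call takes as long as a camera call.
- viewer.masks_of(camera, label): "mask" (480x640 bool, what is visible of it) and "pixel" ([row, column] in pixels, amid what is visible of it).
- viewer.spot_point(camera, label): "pixel" ([row, column] in pixels: a listed point, or the origin of a listed thing).
The state is a dict: "clock": time; "joint_pos": joint angles; "joint_vel": joint speeds; "tau": joint torques, N m; "eef_pos": TCP position; "tool_rot": TCP orientation; "ft_force": force on the tool from outside, world axes, zero at the start; "ft_torque": the same for the moment, N m; "grip_width": finger opening in m; "grasp_force": force on a finger pad.
Only numpy, scipy, OpenCV 4.12 (cv2) and the standard library are available. Lean on these libraries where they do the work, as an engineer would, in place of code of your own. Each camera call takes 0.05 s, during which the arm holds its last target. There are 200 camera calls.

### The job

Set the table for tonight's dice game. Put the candy carousel back together on its bottom tier, the medium tier first and the smallest on top, each fully seated; stand the tea glass upright in the middle of the steel coaster and the red dice cup, mouth up, on the table midway between the carousel and the coaster, in line with both. Stand the lamp on the table directly behind the carousel, towards the table's far edge and square to the row of carousel, cup and coaster, about three centimetres clear of the bottom tier's rim, and leave the tray of dice where it is.

Things in the scene. Friction and masses are not known exactly. Their poses are not given: they have to be found in the camera images.
- carousel: Bottom tier of the candy carousel, rose plastic, fixed to the table, placed anew each time: a dish that turns freely, 170 mm across, rim 38 mm up. A middle column 28 mm across ends in a flat shoulder 78 mm above the table; on it stands a tapered spigot 13 mm high, 16 mm across at its foot, 10 mm at its tip. Origin: on the axis at table height; z up.
- tier_medium: Medium carousel tier, loose, 140 g: the larger loose dish, 140 mm across, rim 26 mm high, low dividers up to z = 16 mm. Its column, 28 mm across, is the handle (z = 16 to 62 mm); shoulder at z = 62 mm, then a spigot like the bottom tier's. Socket under the column, 19 mm wide, 16 mm deep: it drops over the spigot below until the foot rests on the shoulder. Origin: on the axis, underside; z up.
- tier_small: Small carousel tier, loose, 100 g: the smaller loose dish, 104 mm across, rim 23 mm high, low dividers up to z = 14 mm. Held by its middle finial knob, 27 mm across from z = 35 to 56 mm (neck 18 mm below it, top z = 64 mm). Same socket underneath, 19 mm wide, 16 mm deep: its foot comes to rest on the medium tier's shoulder. Origin: on the axis, underside; z up.
- tea_glass: Clear tea glass with a narrow waist, empty, 130 g, standing upright, 88 mm high, 42 mm across at the foot, 49 mm at the belly (z = 12 to 26 mm), 41 mm at the waist (z = 44 mm), 50 mm and straight-sided from z = 66 mm to the rim; wall 3 mm. Hold it round the straight upper part. Origin: on the axis, at the underside; z up.
- dice_cup: Red plastic dice shaker cup, empty, 100 g, standing mouth up, 86 mm high, 55 mm across at the foot widening to 63 mm at the rim, wall 3.5 mm. Origin: on the axis, at the underside; z up.
- lamp: Small battery lamp, 280 g: round aluminium base 84 mm across and 16 mm high with a toggle switch on it (not used here), thin stem, and a cream drum shade 57 mm across from z = 94 to 150 mm; height over all 156 mm. Hold it by the shade. Which way the switch faces does not matter. Origin: on the axis, at the underside; z up.
- coaster: Round stainless coaster, 94 mm across, fixed to the table to the left or right of the carousel, about 320 mm from it centre to centre, in a different place each time. Origin: its centre, at table height; its top is 4 mm up; z up.
- dice_tray: Bystander: brown leather tray 90 x 100 x 20 mm holding four white 18 mm dice, loose, at the far side of the work area. Leave it. Origin: centre of the underside.

How it is judged:
By the outcome, as a careful person would: the job done as asked, in the order asked, and still so for the second after the job is handed in, with the robot touching nothing.
It also fails if it takes over 109 s, if anything falls off the work surface, if the arm or the gripper's body presses on something with over 40 N, if the wrist force passes 120 N, or if a joint passes its speed limit or range.

## Working session

There is one attempt and no reset: what is moved stays moved. The work goes in short steps, Python scripts to look and compute and a tool call to move; the robot and the scene stay as the last step left them, time stands still between calls to the robot, and variables do not carry over. Pictures are saved under pics/ and viewed, at most 14 in all, crops included, and the job is handed in when it is done.

Besides the shell and the picture viewer there is one more tool, called as name(argument=value, ...) on one line, values as JSON. servo_tool: Moves the arm, as the interface text tells. Its arguments: {"type":"object","properties":{"commands":{"type":"array"}},"required":["commands"]}

```bash
mkdir -p pics
cat > h.py <<'E'
import numpy as np, cv2
from workcell import status, viewer, bot
L=['carousel','tier_medium','tier_small','tea_glass','dice_cup','lamp','coaster','dice_tray']
def cal(c):
    k=viewer.get_calibration(c); return [np.array(k[a]) for a in('camera_matrix','R','t')]
def ray(c,px):
    K,R,t=cal(c); d=R.T@np.linalg.solve(K,[px[1],px[0],1]); return -R.T@t,d
def atz(c,px,z):
    o,d=ray(c,px); return o+d*(z-o[2])/d[2]
def cloud(c,dep,mask):
    K,R,t=cal(c); r,q=np.nonzero(mask&(dep>0)); z=dep[r,q]
    P=np.linalg.solve(K,np.c_[q,r,np.ones(len(r))].T)*z
    return (R.T@(P-t[:,None])).T
def snap(c,name=None):
    p,d=viewer.camera(c)
    if name: cv2.imwrite(f'pics/{name}.png',p[:,:,::-1])
    return p,d
def circ(P):
    # least squares circle
    A=np.c_[2*P[:,:2],np.ones(len(P))]; s=np.linalg.lstsq(A,(P[:,:2]**2).sum(1),rcond=None)[0]
    return s[:2],np.sqrt(s[2]+s[:2]@s[:2])
E
python3 - <<'E'
from h import *
o=status.get_obs();print(o['eef_pos'],o['tool_rot'],o['clock'])
for c in('top','side'):
    K,R,t=cal(c);print(c,-R.T@t,R[2])
    p,d=snap(c,c+'0')
    for l in L:
        m=viewer.masks_of(c,l);s=viewer.spot_point(c,l)
        for q in m[:2]:
            P=cloud(c,d,q['mask']); 
            if len(P)>5: print(c,l,round(q['p'],2),q['pixel'],q['mask'].sum(),'med',np.median(P,0).round(3),'lo',np.percentile(P,2,0).round(3),'hi',np.percentile(P,98,0).round(3))
        for q in s[:2]: print('   spot',round(q['p'],2),q['pixel'],atz(c,q['pixel'],0).round(3))
E
```

```text
[0.20079436 0.45723293 0.23839293] [ 2.05433798e-01  9.78670435e-01 -1.04209581e-03 -2.20725277e-04] 0.0
top [ 0.46109783 -0.01770198  1.22595026] [ 0.11369184  0.00991091 -0.99346663]
top carousel 0.95 [290.0, 384.1] 4473 med [ 0.495 -0.168  0.019] lo [ 0.421 -0.243  0.012] hi [ 0.572 -0.092  0.078]
   spot 0.61 [290.5, 384.6] [ 0.495 -0.17   0.   ]
top tier_medium 0.87 [297.3, 137.9] 2995 med [0.47  0.398 0.008] lo [0.407 0.336 0.   ] hi [0.533 0.46  0.065]
   spot 0.78 [297.0, 139.8] [0.465 0.394 0.   ]
top tier_small 0.84 [315.2, 483.3] 1719 med [ 0.445 -0.387  0.009] lo [ 0.399 -0.435 -0.   ] hi [ 0.493 -0.343  0.063]
   spot 0.72 [314.8, 480.3] [ 0.446 -0.39   0.   ]
top tea_glass 0.82 [227.6, 315.9] 464 med [ 0.631 -0.009  0.04 ] lo [ 0.602 -0.031  0.003] hi [0.648 0.013 0.091]
top tea_glass 0.41 [317.3, 484.4] 1607 med [ 0.444 -0.386  0.009] lo [ 0.399 -0.434  0.   ] hi [ 0.489 -0.344  0.063]
   spot 0.64 [229.9, 315.6] [ 0.632 -0.007  0.   ]
top dice_cup 0.8 [231.6, 177.3] 829 med [0.617 0.316 0.044] lo [0.585 0.277 0.002] hi [0.643 0.335 0.089]
   spot 0.8 [235.6, 182.4] [0
[... 1584 characters left out ...]
side dice_cup 0.58 [223.1, 366.5] 1722 med [ 0.499 -0.161  0.025] lo [ 0.422 -0.244  0.002] hi [ 0.572 -0.086  0.078]
   spot 0.81 [331.8, 315.9] [0.618 0.295 0.   ]
side lamp 0.96 [184.7, 315.6] 923 med [ 0.635 -0.299  0.094] lo [ 0.602 -0.344  0.001] hi [ 0.669 -0.275  0.151]
   spot 0.9 [211.3, 318.2] [ 0.636 -0.297  0.   ]
side coaster 0.97 [291.1, 377.7] 771 med [0.482 0.15  0.004] lo [0.441 0.106 0.   ] hi [0.524 0.193 0.007]
   spot 0.67 [292.2, 379.0] [0.481 0.146 0.   ]
   spot 0.53 [209.2, 316.3] [ 0.643 -0.312  0.   ]
side dice_tray 0.93 [254.4, 266.4] 653 med [ 0.758 -0.028  0.013] lo [ 0.715 -0.088  0.001] hi [0.802 0.018 0.023]
   spot 0.85 [258.6, 262.7] [ 0.765 -0.018  0.   ]
```

View pics/top0.png

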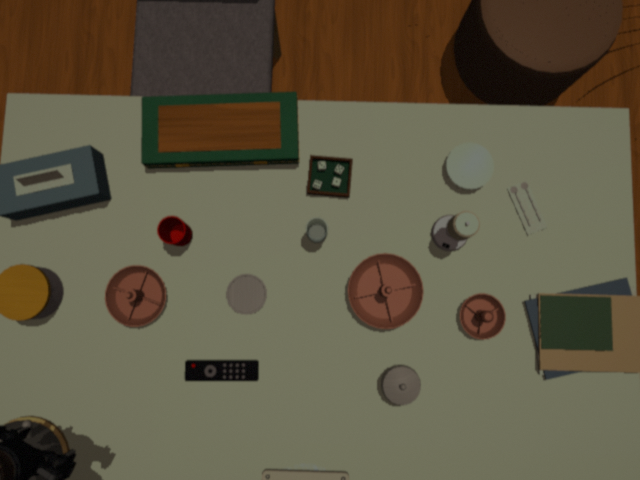

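View pics/side0.png

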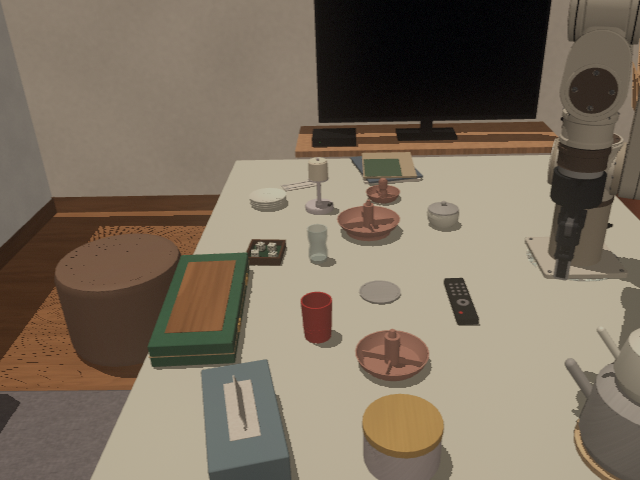

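The top view shows the carousel at (290,385), the coaster at (295,246), the medium tier at (297,137) and the small tier at (316,482). The glass is at (230,316), the cup at (232,177), the lamp at (232,454) and the tray at (176,330). The side view agrees, and all of them are standing upright. Next I'll refine the centres.

```bash
cat >> h.py <<'E'
SH={'carousel':[(.030,.042),(.0,.006)],'x':0}
from scipy.optimize import least_squares
def fitr(P,r):
    f=lambda c:np.hypot(P[:,0]-c[0],P[:,1]-c[1])-r
    s=least_squares(f,(P[:,:2].max(0)+P[:,:2].min(0))/2,loss='soft_l1',f_scale=.001); return s.x,np.abs(s.fun).mean()
B={'carousel':[(.034,.040,.085),(.045,.073,.014)],'tier_medium':[(.0225,.028,.070),(.03,.058,.014)],'tier_small':[(.020,.0245,.052),(.037,.054,.0135)],
 'tea_glass':[(.067,.084,.025)],'dice_cup':[(.082,.088,.0315),(.04,.05,.0295)],'lamp':[(.097,.146,.0285),(.004,.015,.042)],'coaster':[(-.01,.012,.047)]}
def measure(c,l,d=None):
    if d is None: d=snap(c)[1]
    m=[q for q in viewer.masks_of(c,l)]
    if not m: print(c,l,'none');return
    P=cloud(c,d,m[0]['mask'])
    for lo,hi,r in B[l]:
        Q=P[(P[:,2]>lo)&(P[:,2]<hi)]
        if l=='coaster':
            k=cv2.minEnclosingCircle((Q[:,:2]*1000).astype(np.float32)); print(c,l,'mec',np.round(k[0],1),round(k[1],1)); continue
        if len(Q)<8: continue
        if (lo,hi,r)==B[l][0] and l in('carousel','tier_medium','tier_small'):
            c0=np.median(P[:,:2],0); Q=Q[np.hypot(*(Q[:,:2]-c0).T)>r*.75]
        if len(Q)<8: continue
        s,e=fitr(Q,r); print(c,l,(lo,hi),len(Q),(s*1000).round(1),'res',round(e*1000,1))
    if l in('carousel','tier_medium','tier_small','lamp'):
        top={'carousel':.0745,'tier_medium':.059,'tier_small':.058,'lamp':.1475}[l]; Q=P[P[:,2]>top]
        if len(Q)>3: print('   topmean',len(Q),(Q.mean(0)*1000).round(1))
E
python3 - <<'E'
from h import *
for c in('top','side'):
    d=snap(c)[1]
    for l in B: measure(c,l,d)
E
```

```text
top carousel (0.034, 0.04) 377 [ 496.  -164.9] res 3.9
top carousel (0.045, 0.073) 19 [ 496.  -167.1] res 0.1
   topmean 133 [ 495.8 -166.3   81.5]
top tier_medium (0.0225, 0.028) 275 [470.  394.2] res 3.2
top tier_medium (0.03, 0.058) 64 [469.8 396.6] res 11.2
   topmean 129 [469.6 394.4  66. ]
top tier_small (0.02, 0.0245) 156 [ 445.7 -385.3] res 2.6
top tier_small (0.037, 0.054) 28 [ 445.1 -387.9] res 0.5
   topmean 98 [ 445.7 -385.7   62.3]
top tea_glass (0.067, 0.084) 52 [622.6 -10.7] res 1.6
top dice_cup (0.082, 0.088) 111 [614.4 306.6] res 2.2
top dice_cup (0.04, 0.05) 67 [613.2 304.7] res 1.7
top lamp (0.097, 0.146) 220 [ 634.6 -318.9] res 1.0
top lamp (0.004, 0.015) 228 [ 637.6 -326.8] res 7.7
   topmean 466 [ 633.7 -316.7  150.6]
top coaster mec [481.2 147.8] 47.4
side carousel (0.034, 0.04) 173 [ 496.2 -165.4] res 3.4
side carousel (0.045, 0.073) 99 [ 497.5 -167.1] res 1.8
   topmean 54 [ 497.3 -162.2   80.9]
side tier_medium (0.0225, 0.028) 328 [471.  397.2] res 2.6
side tier_medium (0.03, 0.058) 181 [470.7 395.7] res 1.1
   topmean 140 [471.  400.6  65.1]
side tier_small (0.02, 0.0245) 57 [ 447.6 -387.1] res 2.6
side tier_small (0.037, 0.054) 43 [ 446.7 -387.8] res 2.2
   topmean 23 [ 445.7 -380.1   61.8]
side tea_glass (0.067, 0.084) 209 [626.8  -9.3] res 2.4
side dice_cup (0.082, 0.088) 170 [615.1 307.8] res 2.2
side dice_cup (0.04, 0.05) 115 [614.9 306.3] res 1.2
side lamp (0.097, 0.146) 307 [ 635.4 -319.2] res 2.6
side lamp (0.004, 0.015) 144 [ 634.5 -319.5] res 7.6
   topmean 81 [ 635.2 -309.4  150.3]
side coaster mec [483.5 140.9] 58.3
```

servo_tool(commands=[[85,0,0,-40,-0.18],[85,0,0,0,-0.18],[85,0,0,0,-0.054],[85,0,0,0,0]])

```text
clock: 3.0
eef_pos: [0.201, 0.4578, 0.2794]
tool_rot: [0.0, 1.0, 0.0, 0.0]
ft_force: [0.9, 0.2, -0.8]
grip_width: 0.085
grasp_force: 0.0
```

servo_tool(commands=[[85,-21.7,-38.8,0,0],[85,-21.7,-38.8,0,0],[85,-21.7,-38.8,0,0],[85,-21.7,-38.8,0,0],[85,-21.7,-38.8,0,0],[85,-21.7,-38.8,0,0],[85,-21.7,-38.8,0,0],[85,-21.7,-38.8,0,0],[85,-21.7,-38.8,0,0],[85,-21.7,-38.8,0,0],[85,-21.7,-38.8,0,0],[85,-21.7,-38.8,0,0],[85,-21.7,-38.8,0,0],[85,-21.7,-38.8,0,0],[85,-21.7,-38.8,0,0],[85,-21.7,-38.8,0,0],[85,-21.7,-38.8,0,0],[85,-21.7,-38.8,0,0],[85,-21.7,-38.8,0,0],[85,-21.7,-38.8,0,0]])

```text
clock: 5.5
eef_pos: [0.6357, -0.3194, 0.2791]
tool_rot: [0.0, 1.0, 0.0, 0.0]
ft_force: [1.0, 0.2, -0.1]
grip_width: 0.0849
grasp_force: 0.0
```

Run:
```python
from h import *
o=status.get_obs();print(o['eef_pos'],o['tool_rot'].round(3) if hasattr(o['tool_rot'],'round') else o['tool_rot'],o['joint_pos'])
d=snap('side','s1')[1]; measure('side','lamp',d)
```

```text
[ 0.63572178 -0.31935065  0.279061  ] [0. 1. 0. 0.] [-4.65560043e-01  7.19979501e-01  8.64767601e-01  1.71556209e+00
  9.50018187e-05 -4.64612139e-01]
side lamp (0.097, 0.146) 320 [ 635.6 -319.1] res 2.6
side lamp (0.004, 0.015) 146 [ 634.5 -319.9] res 6.6
   topmean 93 [ 635.3 -313.7  150.3]
```

servo_tool(commands=[[85,0,0,40,0],[85,0,0,40,0],[85,0,0,40,0],[85,0,0,25,0],[85,0,0,20,0],[85,0,0,0,0],[50,0,0,0,0],[50,0,0,0,0],[50,0,0,0,0],[50,0,0,0,0],[50,0,0,0,0],[50,0,0,0,0]])

```text
clock: 7.1
eef_pos: [0.6363, -0.3186, 0.1164]
tool_rot: [-0.0, 1.0, -0.001, 0.002]
ft_force: [0.6, -0.8, 5.8]
grip_width: 0.055
grasp_force: 64.5
```

servo_tool(commands=[[50,0,0,-15,0],[50,0,0,-15,0],[50,-1.8,16,0,0],[50,-1.8,16,0,0],[50,-1.8,16,0,0],[50,-1.8,16,0,0],[50,-1.8,16,0,0],[50,-1.8,16,0,0],[50,-1.8,16,0,0],[50,-1.8,16,0,0],[50,-1.8,16,0,0],[50,-1.8,16,0,0],[50,0,0,0,0],[50,0,0,0,0]])

```text
clock: 8.85
eef_pos: [0.6532, -0.1584, 0.1444]
tool_rot: [-0.0, 1.0, -0.0, 0.0]
ft_force: [0.5, -1.2, -3.5]
grip_width: 0.0548
grasp_force: 64.2
```

Run:
```python
from h import *
o=status.get_obs();print(o['eef_pos'],o['tool_rot'],o['ft_force'])
for c in('top','side'):
    d=snap(c,c+'2')[1]
    q=viewer.masks_of(c,'lamp')
    if q:
        P=cloud(c,d,q[0]['mask']);print(c,q[0]['p'],len(P),np.percentile(P,[2,98],0).round(3))
        Q=P[P[:,2]<.045+.02]; 
        if len(Q)>8: print(fitr(Q[Q[:,2]>.025],.042), len(Q))
```

```text
[ 0.65319019 -0.15839444  0.1443531 ] [-3.59352093e-05  9.99999951e-01 -3.10909617e-04  2.24100641e-05] [ 0.52154703 -1.19984098 -3.54254198]
top 0.51 227 [[ 0.559 -0.139  0.001]
 [ 0.663 -0.086  0.578]]
(array([ 0.64732035, -0.1672527 ]), np.float64(0.0054826936233807995)) 190
side 0.82 840 [[ 0.616 -0.244  0.002]
 [ 0.689 -0.114  0.177]]
(array([ 0.6559016 , -0.16893904]), np.float64(0.01239707298214757)) 409
```

View pics/side2.png

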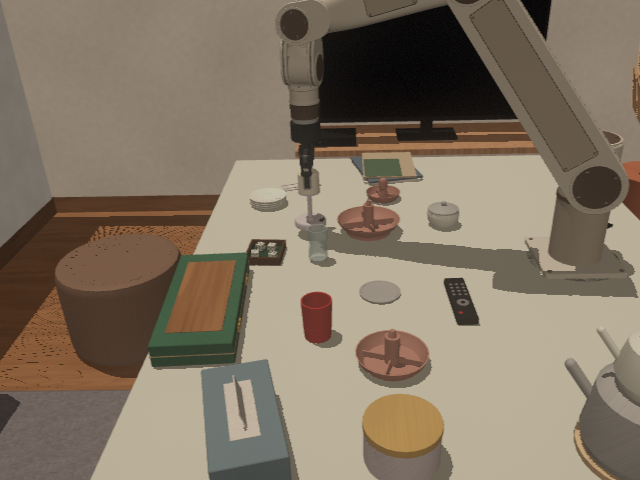

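The lamp is held upright at about (308,200), just behind the carousel, and the forearm is well clear. I'll lower it now.

servo_tool(commands=[[50,0,0,10,0],[50,0,0,8,0],[50,0,0,5,0],[50,0,0,3,0],[50,0,0,1,0],[50,0,0,0,0],[50,0,0,0,0]])

```text
clock: 9.93
eef_pos: [0.6534, -0.1581, 0.1177]
tool_rot: [-0.0, 1.0, -0.0, 0.0]
ft_force: [-0.1, 0.2, -3.8]
grip_width: 0.0547
grasp_force: 64.3
```

servo_tool(commands=[[50,0,0,1,0],[50,0,0,1,0],[50,0,0,0,0],[60,0,0,0,0],[70,0,0,0,0],[85,0,0,0,0],[85,0,0,0,0],[85,0,0,0,0],[85,0,0,-20,0],[85,0,0,-40,0],[85,0,0,-40,0],[85,0,0,-40,0],[85,0,0,-30,0]])

```text
clock: 11.55
eef_pos: [0.6535, -0.1582, 0.2877]
tool_rot: [-0.0, 1.0, -0.0, 0.001]
ft_force: [0.2, -0.1, 0.1]
grip_width: 0.0849
grasp_force: 0.0
```

servo_tool(commands=[[50,13.1,39.6,0,0],[50,13.1,39.6,0,0],[50,13.1,39.6,0,0],[50,13.1,39.6,0,0],[50,13.1,39.6,0,0],[50,13.1,39.6,0,0],[50,13.1,39.6,0,0],[50,13.1,39.6,0,0],[50,13.1,39.6,0,0],[50,13.1,39.6,0,0],[50,13.1,39.6,0,0],[50,13.1,39.6,0,0],[50,13.1,39.6,0,0],[50,13.1,39.6,0,0],[50,0,0,0,0]])

```text
clock: 13.42
eef_pos: [0.4683, 0.3989, 0.2847]
tool_rot: [-0.002, 1.0, 0.0, -0.0]
ft_force: [1.0, -0.2, 1.0]
grip_width: 0.0503
grasp_force: 0.0
```

Run:
```python
from h import *
o=status.get_obs();print(o['eef_pos'],o['grip_width'])
for c in('top','side'):
    d=snap(c)[1]
    for l in('lamp','carousel','tea_glass','tier_medium'): measure(c,l,d)
```

```text
[0.46825189 0.39891782 0.28474163] 0.05027113556072388
top lamp (0.097, 0.146) 161 [ 652.2 -158.2] res 1.6
top lamp (0.004, 0.015) 187 [ 658.9 -161.7] res 5.8
   topmean 455 [ 650.6 -157.   150.7]
top carousel (0.034, 0.04) 426 [ 495.1 -165.5] res 3.8
top carousel (0.045, 0.073) 17 [ 496.  -167.1] res 0.1
   topmean 131 [ 495.7 -166.5   81.6]
top tea_glass (0.067, 0.084) 43 [622.8  -9.1] res 1.5
top tier_medium (0.0225, 0.028) 279 [470.3 393.8] res 3.1
top tier_medium (0.03, 0.058) 67 [470.  396.8] res 11.7
   topmean 131 [470.  393.9  68. ]
side lamp (0.097, 0.146) 366 [ 652.9 -159.7] res 2.1
side lamp (0.004, 0.015) 76 [ 646.4 -154.5] res 4.8
   topmean 104 [ 651.8 -149.3  150.2]
side tea_glass (0.067, 0.084) 215 [626.6  -8.8] res 2.3
side tier_medium (0.0225, 0.028) 337 [470.4 397.2] res 2.8
side tier_medium (0.03, 0.058) 179 [470.6 396. ] res 1.1
   topmean 135 [471.  400.2  65.2]
```

servo_tool(commands=[[50,0,0,45,0],[50,0,0,45,0],[50,0,0,45,0],[50,0,0,45,0],[50,0,0,40,0],[50,0,0,20,0],[50,0,0,8,0],[50,0,0,0,0],[50,0,0,0,0]])

```text
clock: 15.05
eef_pos: [0.4706, 0.3969, 0.0388]
tool_rot: [-0.0, 1.0, 0.001, 0.001]
ft_force: [-0.0, 0.4, 0.6]
grip_width: 0.05
grasp_force: 0.0
```

servo_tool(commands=[[50,0,0,3,0],[20,0,0,0,0],[20,0,0,0,0],[20,0,0,0,0],[20,0,0,0,0],[20,0,0,0,0],[20,0,0,-20,0],[20,0,0,-40,0],[20,0,0,-40,0],[20,0,0,-40,0],[20,0,0,0,0]])

```text
clock: 16.42
eef_pos: [0.4714, 0.3979, 0.1777]
tool_rot: [-0.0, 1.0, 0.002, 0.003]
ft_force: [0.2, 0.1, -1.5]
grip_width: 0.0266
grasp_force: 59.1
```

servo_tool(commands=[[20,-1.73,-37.5,0,0],[20,-1.73,-37.5,0,0],[20,-1.73,-37.5,0,0],[20,-1.73,-37.5,0,0],[20,-1.73,-37.5,0,0],[20,-1.73,-37.5,0,0],[20,-1.73,-37.5,0,0],[20,-1.73,-37.5,0,0],[20,-1.73,-37.5,0,0],[20,-1.73,-37.5,0,0],[20,-1.73,-37.5,0,0],[20,-1.73,-37.5,0,0],[20,-1.73,-37.5,0,0],[20,-1.73,-37.5,0,0],[20,-1.73,-37.5,0,0],[20,0,0,0,0],[20,0,0,0,0],[20,0,0,0,0]])

```text
clock: 18.68
eef_pos: [0.4953, -0.1652, 0.1736]
tool_rot: [-0.001, 1.0, 0.0, -0.001]
ft_force: [0.3, 0.3, -1.9]
grip_width: 0.0266
grasp_force: 59.3
```

```bash
cat >> h.py <<'E'
def rimfit(c,l,zlo,zhi,r,name=None):
    d=snap(c,name)[1]; q=viewer.masks_of(c,l)
    if not q: return print(c,'none')
    P=cloud(c,d,q[0]['mask']); print(c,l,q[0]['p'],np.percentile(P,[2,98],0).round(3).tolist())
    Q=P[(P[:,2]>zlo)&(P[:,2]<zhi)]; Q=Q[np.hypot(*(Q[:,:2]-np.median(P[:,:2],0)).T)>.7*r]
    if len(Q)>8: s,e=fitr(Q,r); print('  rim',len(Q),(s*1000).round(1),round(e*1000,1))
    return P
E
python3 - <<'E'
from h import *
o=status.get_obs();print(o['eef_pos'],o['ft_force'])
rimfit('top','tier_medium',.158,.172,.07,'top3'); rimfit('side','tier_medium',.158,.172,.07,'side3')
E
```

```text
[ 0.49531455 -0.1651595   0.1735731 ] [ 0.26570404  0.34421849 -1.94521122]
top tier_medium 0.59 [[0.714, -0.086, 0.0], [0.804, 0.012, 0.025]]
side tier_medium 0.57 [[0.436, -0.229, 0.142], [0.558, -0.096, 0.17]]
  rim 269 [ 496.8 -163.5] 3.6
```

View pics/side3.png

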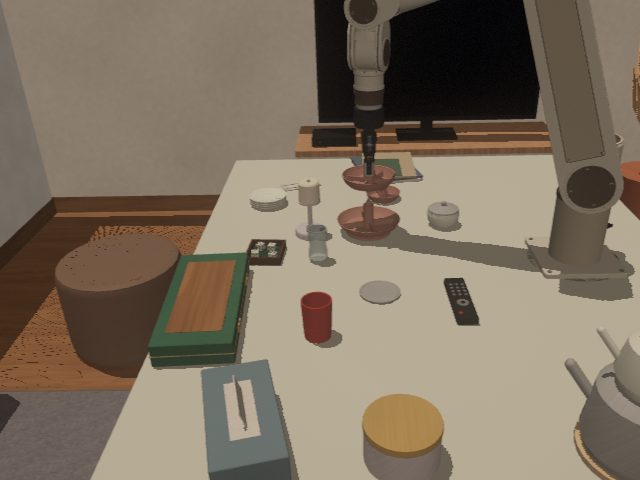

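The medium tier is held level above the carousel at (368,180) and nearly on its axis. It needs about 1 mm in y before I lower it.

servo_tool(commands=[[20,-0.5,-1.2,10,0],[20,0,0,15,0],[20,0,0,10,0],[20,0,0,8,0],[20,0,0,6,0],[20,0,0,4,0],[20,0,0,2,0],[20,0,0,0,0]])

```text
clock: 19.88
eef_pos: [0.4963, -0.1675, 0.1194]
tool_rot: [-0.0, 1.0, -0.0, 0.0]
ft_force: [-0.1, 0.4, -1.7]
grip_width: 0.0267
grasp_force: 59.3
```

servo_tool(commands=[[20,0,0,2,0],[20,0,0,2,0],[20,0,0,1,0],[20,0,0,1,0],[20,0,0,0,0]])

```text
clock: 20.5
eef_pos: [0.4962, -0.1674, 0.1132]
tool_rot: [-0.0, 1.0, 0.0, -0.0]
ft_force: [0.9, 1.0, -0.7]
grip_width: 0.0266
grasp_force: 59.4
```

servo_tool(commands=[[20,0,0,1,0],[20,0,0,0,0]])

```text
clock: 20.75
eef_pos: [0.4964, -0.1675, 0.1128]
tool_rot: [-0.0, 1.0, -0.0, 0.0]
ft_force: [-1.0, -0.3, 2.4]
grip_width: 0.0266
grasp_force: 59.7
```

servo_tool(commands=[[30,0,0,0,0],[40,0,0,0,0],[50,0,0,0,0],[50,0,0,0,0],[50,0,0,-20,0],[50,0,0,-40,0],[50,0,0,-40,0],[50,8.4,-36.6,0,0],[50,8.4,-36.6,0,0],[50,8.4,-36.6,0,0],[50,8.4,-36.6,0,0],[50,8.4,-36.6,0,0],[50,8.4,-36.6,0,0],[50,0,0,0,0]])

```text
clock: 22.5
eef_pos: [0.4449, -0.3894, 0.2118]
tool_rot: [0.002, 1.0, -0.0, -0.0]
ft_force: [-0.0, 0.8, -0.2]
grip_width: 0.0502
grasp_force: 0.0
```

Run:
```python
from h import *
o=status.get_obs();print(o['eef_pos'],o['ft_force'])
for c in('top','side'):
    P=rimfit(c,'tier_medium',.098,.107,.07,c+'4')
    if P is not None: Q=P[P[:,2]>.135];print('   top',len(Q),Q.mean(0).round(4))
    measure(c,'tier_small')
```

```text
[ 0.44494249 -0.38942267  0.21177866] [-0.00198696  0.80303239 -0.22711663]
top tier_medium 0.89 [[0.434, -0.23, 0.078], [0.56, -0.106, 0.141]]
  rim 508 [ 496.2 -165.9] 3.4
   top 150 [ 0.496  -0.1666  0.1434]
top tier_small (0.02, 0.0245) 127 [ 444.9 -388.6] res 2.7
top tier_small (0.037, 0.054) 31 [ 445.1 -387.6] res 0.6
   topmean 81 [ 445.4 -382.4   70. ]
side tier_medium 0.89 [[0.438, -0.457, 0.002], [0.559, -0.1, 0.143]]
  rim 221 [ 497.4 -165.9] 3.2
   top 63 [ 0.4977 -0.1626  0.1429]
side tier_small (0.02, 0.0245) 9 [ 445.5 -385.5] res 1.8
side tier_small (0.037, 0.054) 40 [ 446.6 -387.5] res 2.5
   topmean 22 [ 447.8 -381.9   60.8]
```

View pics/side4.png

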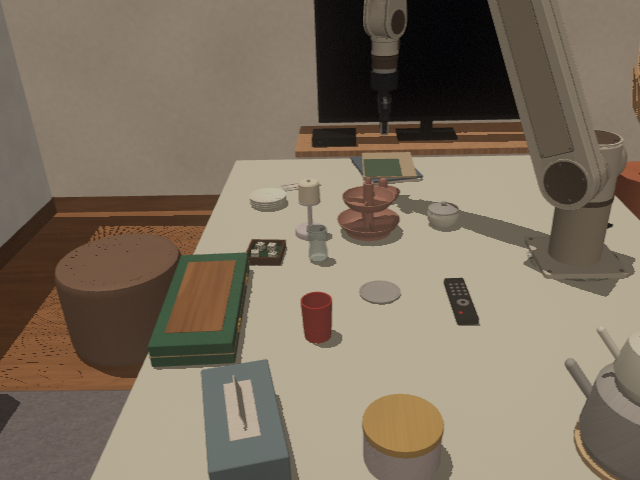

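The medium tier is seated at (370,200), and its top matches a shoulder at 140 mm. Next is the small tier.

servo_tool(commands=[[50,0,0,40,0],[50,0,0,40,0],[50,0,0,40,0],[50,0,0,35,0],[50,0,0,15,0],[50,0,0,6,0],[50,0,0,0,0],[50,0,0,0,0]])

```text
clock: 23.9
eef_pos: [0.4468, -0.3878, 0.0379]
tool_rot: [-0.0, 1.0, -0.001, 0.001]
ft_force: [0.6, -0.0, 0.2]
grip_width: 0.0497
grasp_force: 0.0
```

servo_tool(commands=[[50,0,0,3.5,0],[20,0,0,0,0],[20,0,0,0,0],[20,0,0,0,0],[20,0,0,0,0],[20,0,0,0,0]])

```text
clock: 24.65
eef_pos: [0.446, -0.3873, 0.0331]
tool_rot: [-0.0, 1.0, -0.0, 0.0]
ft_force: [0.1, -0.9, 3.5]
grip_width: 0.0253
grasp_force: 58.9
```

servo_tool(commands=[[20,0,0,-25,0],[20,0,0,-40,0],[20,0,0,-40,0],[20,0,0,-40,0],[20,0,0,-30,0],[20,0,0,0,0],[20,-6.3,27.5,0,0],[20,-6.3,27.5,0,0],[20,-6.3,27.5,0,0],[20,-6.3,27.5,0,0],[20,-6.3,27.5,0,0],[20,-6.3,27.5,0,0],[20,-6.3,27.5,0,0],[20,-6.3,27.5,0,0],[20,0,0,0,0],[20,0,0,0,0],[20,0,0,0,0]])

```text
clock: 26.78
eef_pos: [0.4958, -0.1677, 0.2071]
tool_rot: [0.0, 1.0, 0.0, -0.001]
ft_force: [0.3, 0.7, -1.2]
grip_width: 0.0253
grasp_force: 59.2
```

Run:
```python
from h import *
o=status.get_obs();print(o['eef_pos'],o['ft_force'])
for c in('top','side'):
    P=rimfit(c,'tier_small',.190,.202,.052,c+'5')
```

```text
[ 0.49579   -0.1677182  0.207144 ] [ 0.26906956  0.68600418 -1.20919648]
top tier_small 0.6 [[0.449, -0.169, 0.175], [0.544, -0.124, 0.199]]
  rim 68 [ 492.1 -170. ] 1.2
side tier_small 0.59 [[0.452, -0.214, 0.175], [0.54, -0.117, 0.198]]
  rim 187 [ 497.2 -166.6] 3.3
```

View pics/side5.png

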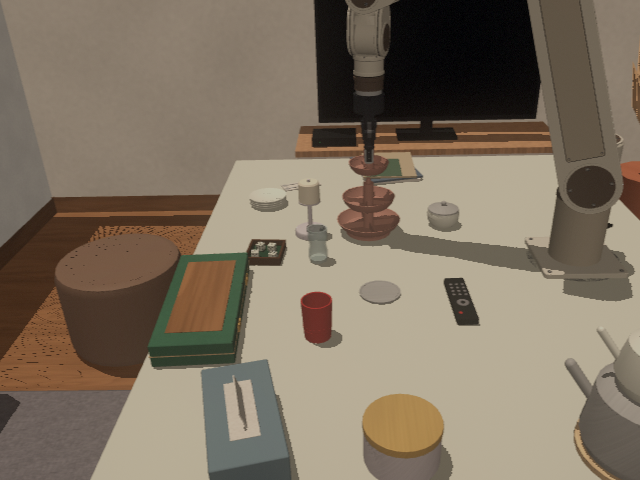

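The small tier hangs level on the stack axis at (368,165). I'll lower it.

servo_tool(commands=[[20,0,0,10,0],[20,0,0,7,0],[20,0,0,5,0],[20,0,0,4,0],[20,0,0,2,0],[20,0,0,2,0],[20,0,0,1,0],[20,0,0,0,0]])

```text
clock: 27.98
eef_pos: [0.4963, -0.167, 0.1768]
tool_rot: [-0.0, 1.0, -0.0, 0.0]
ft_force: [-0.2, -0.4, -1.1]
grip_width: 0.0255
grasp_force: 59.2
```

servo_tool(commands=[[20,0,0,2,0],[20,0,0,1,0],[20,0,0,1,0],[20,0,0,0,0]])

```text
clock: 28.48
eef_pos: [0.4963, -0.167, 0.1731]
tool_rot: [-0.0, 1.0, -0.0, 0.0]
ft_force: [-0.5, 0.6, 1.1]
grip_width: 0.0254
grasp_force: 59.3
```

servo_tool(commands=[[20,0,0,0.5,0],[20,0,0,0,0],[30,0,0,0,0],[40,0,0,0,0],[50,0,0,0,0],[50,0,0,0,0],[50,0,0,-20,0],[50,0,0,-40,0],[50,0,0,-40,0],[85,-21.6,26.3,0,0],[85,-21.6,26.3,0,0],[85,-21.6,26.3,0,0],[85,-21.6,26.3,0,0],[85,-21.6,26.3,0,0],[85,-21.6,26.3,0,0],[85,0,0,0,0]])

```text
clock: 30.48
eef_pos: [0.6267, -0.0072, 0.2712]
tool_rot: [-0.002, 1.0, 0.0, -0.0]
ft_force: [-0.1, -0.9, 0.7]
grip_width: 0.085
grasp_force: 0.0
```

Run:
```python
from h import *
o=status.get_obs();print(o['eef_pos'],o['ft_force'])
for c in('top','side'):
    P=rimfit(c,'tier_small',.156,.166,.052,c+'6')
d=snap('side')[1]; p,_=snap('top')
q=viewer.masks_of('side','tea_glass')[0]; m=q['mask']; P=cloud('side',d,m)
r,cc=np.nonzero(m)
# silhouette edges at rim band: rows -> left/right columns; ray hit plane through glass y
for row in (r.min()+3,r.min()+8):
    c0=cc[r==row]; a=[ray('side',(row,x)) for x in(c0.min()-.5,c0.max()+.5)]
    print(row,[ (o_+d_*((-.009-o_[1])/d_[1])).round(4) for o_,d_ in a])
print(r.min(),r.max(), atz('side',(r.max(),cc[r==r.max()].mean()),0).round(4))
```

```text
[ 0.62673781 -0.00722334  0.27117353] [-0.07150497 -0.89825016  0.7175438 ]
top tier_small 0.9 [[0.449, -0.214, 0.141], [0.542, -0.122, 0.203]]
  rim 402 [ 495.6 -165.5] 3.4
side tier_small 0.97 [[0.45, -0.582, 0.021], [0.54, -0.117, 0.201]]
  rim 186 [ 497.1 -166.5] 3.1Traceback (most recent call last):
  File "<stdin>", line 6, in <module>
IndexError: list index out of range
```

View pics/side6.png

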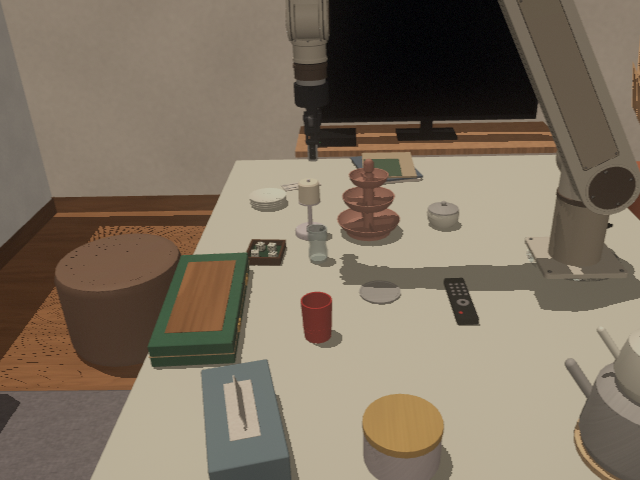

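The whole carousel is stacked at (369,200), with the small tier's top at 0.204. The gripper is above the glass at (318,243), so I'll refine the glass x from the silhouette.

Run:
```python
from h import *
for c in('side','side','top'):
    p,d=snap(c); ms=viewer.masks_of(c,'tea_glass'); sp=viewer.spot_point(c,'tea_glass')
    for s in sp[:1]: print(c,'spot',s['p'],s['pixel'],atz(c,s['pixel'],0).round(4))
    for q in ms[:1]:
        r,cc=np.nonzero(q['mask']); print(c,q['p'],q['pixel'],r.min(),r.max(),cc.min(),cc.max())
        if c=='side':
            for row in range(r.min()+2,r.max(),5):
                x=cc[r==row]; a=[ray(c,(row,v)) for v in(x.min()-.5,x.max()+.5)]
                print(row,[(o+e*((-.009-o[1])/e[1])).round(4)[[0,2]].tolist() for o,e in a])
```

```text
side spot 0.97 [262.1, 318.7] [0.6234 0.0036 0.    ]
side 0.89 [243.8, 314.8] 224 263 307 327
226 [[0.6451, 0.0935], [0.604, 0.0928]]
231 [[0.6506, 0.0801], [0.602, 0.0792]]
236 [[0.6512, 0.0665], [0.6024, 0.0656]]
241 [[0.6494, 0.0527], [0.6028, 0.0519]]
246 [[0.6476, 0.0388], [0.6033, 0.038]]
251 [[0.6507, 0.0248], [0.6012, 0.024]]
256 [[0.6513, 0.0107], [0.6017, 0.0099]]
261 [[0.6445, -0.0036], [0.6096, -0.0042]]
side spot 0.67 [259.4, 319.0] [ 0.6232 -0.0101  0.    ]
side 0.72 [245.6, 318.5] 224 264 307 328
226 [[0.6475, 0.0935], [0.604, 0.0928]]
231 [[0.6506, 0.0801], [0.602, 0.0792]]
236 [[0.6512, 0.0665], [0.6024, 0.0656]]
241 [[0.6494, 0.0527], [0.6053, 0.0519]]
246 [[0.6476, 0.0388], [0.6033, 0.038]]
251 [[0.6507, 0.0248], [0.6012, 0.024]]
256 [[0.6513, 0.0107], [0.5992, 0.0099]]
261 [[0.647, -0.0036], [0.6071, -0.0042]]
```

servo_tool(commands=[[85,0,0,45,0],[85,0,0,45,0],[85,0,0,45,0],[85,0,0,35,0],[85,0,0,20,0],[85,0,0,12,0],[85,0,0,4,0],[85,0,0,0,0],[40,0,0,0,0],[40,0,0,0,0],[40,0,0,0,0],[40,0,0,0,0],[40,0,0,0,0],[40,0,0,0,0]])

```text
clock: 33.02
eef_pos: [0.6267, -0.0093, 0.0678]
tool_rot: [-0.0, 1.0, -0.0, 0.001]
ft_force: [-0.9, -0.3, 5.7]
grip_width: 0.0471
grasp_force: 61.2
```

servo_tool(commands=[[40,0,0,-20,0],[40,0,0,-30,0],[40,18,19.6,0,0],[40,18,19.6,0,0],[40,18,19.6,0,0],[40,18,19.6,0,0],[40,18,19.6,0,0],[40,18,19.6,0,0],[40,18,19.6,0,0],[40,18,19.6,0,0],[40,0,0,0,0],[40,0,0,0,0],[40,0,0,0,0]])

```text
clock: 34.65
eef_pos: [0.4824, 0.147, 0.1163]
tool_rot: [0.0, 1.0, -0.0, 0.0]
ft_force: [0.5, -0.2, -1.3]
grip_width: 0.0469
grasp_force: 61.8
```

Run:
```python
from h import *
o=status.get_obs();print(o['eef_pos'],o['ft_force'])
p,d=snap('side','side7'); 
q=viewer.masks_of('side','tea_glass')
if q:
    r,cc=np.nonzero(q[0]['mask']); print(q[0]['p'],r.min(),r.max())
    for row in range(r.min()+2,r.max(),6):
        x=cc[r==row]; a=[ray('side',(row,v)) for v in(x.min()-.5,x.max()+.5)]
        print(row,[(o+e*((.148-o[1])/e[1])).round(4)[[0,2]].tolist() for o,e in a])
q=viewer.masks_of('side','coaster')[0]
r,cc=np.nonzero(q['mask']); e=cv2.fitEllipse(np.argwhere(cv2.morphologyEx(q['mask'].astype(np.uint8),cv2.MORPH_GRADIENT,np.ones((3,3))))[:,::-1].astype(np.float32)); print(e)
print(atz('side',(e[0][1],e[0][0]),.003), r.min(),r.max(),cc.min(),cc.max())
P=cloud('side',d,q['mask']);print(((np.percentile(P,1,0)+np.percentile(P,99,0))/2).round(4))
```

```text
[0.48238595 0.14699432 0.11627497] [ 0.48640349 -0.22516986 -1.34010799]
0.85 235 278
237 [[0.5075, 0.1414], [0.4602, 0.1406]]
243 [[0.5075, 0.1268], [0.4578, 0.126]]
249 [[0.5075, 0.1121], [0.4575, 0.1113]]
255 [[0.5053, 0.0972], [0.4616, 0.0965]]
261 [[0.5075, 0.0822], [0.4592, 0.0814]]
267 [[0.5075, 0.067], [0.4567, 0.0662]]
273 [[0.5052, 0.0516], [0.4587, 0.0508]]
((379.54473876953125, 291.5076599121094), (22.96103286743164, 41.81039810180664), 89.16655731201172)
[0.4802981  0.14834077 0.003     ] 281 302 359 399
[0.4815 0.1492 0.0038]
```

View pics/side7.png

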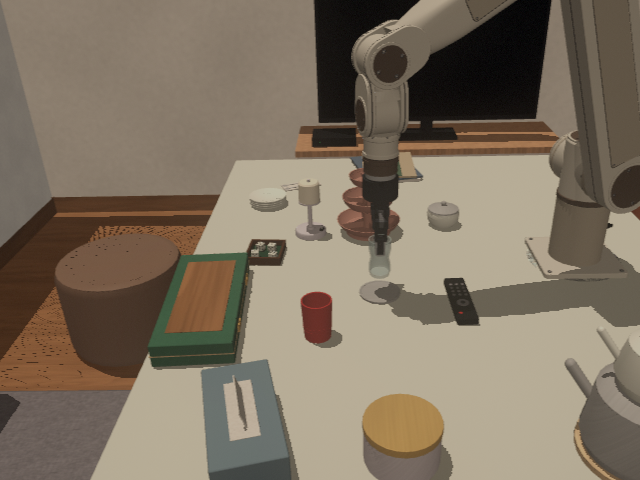

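The glass hangs upright over the coaster at (380,265), about 1 mm off centre. I'll correct that and lower it.

servo_tool(commands=[[40,0.7,1,12,0],[40,0,0,12,0],[40,0,0,9,0],[40,0,0,6,0],[40,0,0,3,0],[40,0,0,1,0],[40,0,0,0,0],[40,0,0,0,0]])

```text
clock: 35.8
eef_pos: [0.4813, 0.1486, 0.0736]
tool_rot: [-0.0, 1.0, 0.0, 0.0]
ft_force: [0.7, 0.1, -1.6]
grip_width: 0.0471
grasp_force: 61.8
```

servo_tool(commands=[[40,0,0,1,0],[40,0,0,1,0],[40,0,0,0,0]])

```text
clock: 36.17
eef_pos: [0.4814, 0.1486, 0.0718]
tool_rot: [-0.0, 1.0, 0.0, 0.001]
ft_force: [-0.7, -1.9, 1.9]
grip_width: 0.0472
grasp_force: 62.1
```

servo_tool(commands=[[50,0,0,0,0],[60,0,0,0,0],[75,0,0,0,0],[85,0,0,0,0],[85,0,0,-20,0],[85,0,0,-50,0],[85,0,0,-50,0],[85,-19,22.6,0,0],[85,-19,22.6,0,0],[85,-19,22.6,0,0],[85,-19,22.6,0,0],[85,-19,22.6,0,0],[85,-19,22.6,0,0],[85,-19,22.6,0,0],[85,0,0,0,0],[85,0,0,0,0]])

```text
clock: 38.17
eef_pos: [0.6134, 0.3063, 0.1908]
tool_rot: [-0.0, 1.0, -0.0, -0.001]
ft_force: [-0.2, 0.3, -0.8]
grip_width: 0.0853
grasp_force: 0.0
```

servo_tool(commands=[[85,0,0,40,0],[85,0,0,40,0],[85,0,0,30,0],[85,0,0,15,0],[85,0,0,7,0],[85,0,0,0,0],[50,0,0,0,0],[50,0,0,0,0],[50,0,0,0,0],[50,0,0,0,0],[50,0,0,0,0],[50,0,0,0,0]])

```text
clock: 39.67
eef_pos: [0.6153, 0.3073, 0.0613]
tool_rot: [-0.0, 1.0, 0.001, 0.002]
ft_force: [1.0, -0.9, 5.7]
grip_width: 0.06
grasp_force: 65.3
```

servo_tool(commands=[[50,0,0,-20,0],[50,0,0,-30,0],[50,0,-31.6,0,0],[50,0,-31.6,0,0],[50,0,-31.6,0,0],[50,0,-31.6,0,0],[50,0,-31.6,0,0],[50,0,-31.6,0,0],[50,0,-31.6,0,0],[50,0,-31.6,0,0],[50,0,-31.6,0,0],[50,0,-31.6,0,0],[50,21,0,0,0],[50,21,0,0,0],[50,21,0,0,0],[50,21,0,0,0],[50,21,0,0,0],[50,21,0,0,0],[50,0,0,0,0],[50,0,0,0,0]])

```text
clock: 42.18
eef_pos: [0.4889, -0.0092, 0.1095]
tool_rot: [-0.0, 1.0, 0.0, 0.001]
ft_force: [-0.0, 0.3, -0.7]
grip_width: 0.0598
grasp_force: 65.1
```

Run:
```python
from h import *
o=status.get_obs();print(o['eef_pos'],o['ft_force'])
p,d=snap('side','side8'); 
q=viewer.masks_of('side','dice_cup')
if q:
    r,cc=np.nonzero(q[0]['mask']); print(q[0]['p'],r.min(),r.max())
    P=cloud('side',d,q[0]['mask']); print(np.percentile(P,[2,98],0).round(3)); print(fitr(P[P[:,2]<.11],.0295))
    for row in range(r.min()+2,r.max(),6):
        x=cc[r==row]; a=[ray('side',(row,v)) for v in(x.min()-.5,x.max()+.5)]
        print(row,[(o+e*((-.009-o[1])/e[1])).round(4)[[0,2]].tolist() for o,e in a])
```

```text
[ 0.4889496  -0.0091851   0.10953816] [-0.00281327  0.32767779 -0.73484044]
0.85 205 246
[[ 0.461 -0.036  0.051]
 [ 0.518  0.024  0.135]]
(array([0.4914928 , 0.04115003]), np.float64(0.008136164964393712))
207 [[0.5167, 0.1414], [0.4622, 0.1404]]
213 [[0.5192, 0.1258], [0.4572, 0.1247]]
219 [[0.5193, 0.11], [0.4593, 0.1089]]
225 [[0.5194, 0.0939], [0.4591, 0.0929]]
231 [[0.5195, 0.0778], [0.4613, 0.0768]]
237 [[0.5171, 0.0614], [0.4611, 0.0604]]
243 [[0.5123, 0.0448], [0.4658, 0.044]]
```

servo_tool(commands=[[50,0,0,14,0],[50,0,0,14,0],[50,0,0,10,0],[50,0,0,6,0],[50,0,0,3,0],[50,0,0,0,0],[50,0,0,1,0],[50,0,0,0,0]])

```text
clock: 43.28
eef_pos: [0.4883, -0.0092, 0.0616]
tool_rot: [-0.0, 1.0, 0.0, 0.0]
ft_force: [-0.3, 0.3, -0.9]
grip_width: 0.0598
grasp_force: 65.1
```

servo_tool(commands=[[50,0,0,1,0],[50,0,0,1,0],[50,0,0,0,0]])

```text
clock: 43.65
eef_pos: [0.4888, -0.0093, 0.0612]
tool_rot: [-0.0, 1.0, -0.0, 0.001]
ft_force: [-3.3, -0.4, 11.5]
grip_width: 0.0598
grasp_force: 66.2
```

servo_tool(commands=[[50,0,0,-1,0],[60,0,0,0,0],[70,0,0,0,0],[85,0,0,0,0],[85,0,0,0,0],[85,0,0,-20,0],[85,0,0,-40,0],[85,0,0,-50,0],[85,0,0,-50,0],[85,30,0,0,0],[85,40,0,0,0],[85,40,0,0,0],[85,40,0,0,0],[85,30,0,0,0],[85,0,0,0,0],[85,0,0,0,0]])

```text
clock: 45.65
eef_pos: [0.3089, -0.0093, 0.2206]
tool_rot: [-0.0, 1.0, -0.0, 0.001]
ft_force: [0.0, 0.7, -0.8]
grip_width: 0.0851
grasp_force: 0.0
```

Run:
```python
from h import *
o=status.get_obs();print(o['eef_pos'],o['ft_force'],o['clock'])
for c in('top','side'):
    d=snap(c,c+'9')[1]
    for l in('lamp','tea_glass','dice_cup','coaster','carousel'): measure(c,l,d)
    for l in('tea_glass','dice_cup','coaster'):
        q=viewer.masks_of(c,l)
        if q: P=cloud(c,d,q[0]['mask']); print(c,l,np.percentile(P,[1,50,99],0).round(3).tolist())
    rimfit(c,'tier_small',.156,.166,.052); rimfit(c,'tier_medium',.098,.107,.07)
```

```text
[ 0.30885929 -0.00929264  0.22058207] [ 0.03108345  0.72531266 -0.76616049] 45.65
top lamp (0.097, 0.146) 157 [ 652.3 -158.4] res 1.1
top lamp (0.004, 0.015) 191 [ 657.6 -163.2] res 6.2
   topmean 459 [ 650.9 -157.4  150.8]
top tea_glass (0.067, 0.084) 55 [480.3 145. ] res 1.8
top dice_cup (0.082, 0.088) 93 [487.8  -9.8] res 2.5
top dice_cup (0.04, 0.05) 23 [486.4 -13. ] res 2.8
top coaster mec [480.5 150. ] 48.2
top carousel (0.034, 0.04) 193 [ 494.7 -163.5] res 3.0
   topmean 22 [ 487.4 -142.   105.1]
top tea_glass [[0.458, 0.124, 0.008], [0.481, 0.153, 0.05], [0.503, 0.171, 0.097]]
top dice_cup [[0.46, -0.038, 0.001], [0.49, -0.009, 0.009], [0.518, 0.018, 0.09]]
top coaster [[0.436, 0.105, -0.001], [0.478, 0.141, 0.005], [0.525, 0.195, 0.092]]
top none
top tier_medium 0.78 [[0.432, -0.236, 0.03], [0.562, -0.102, 0.164]]
  rim 386 [ 495.5 -164.1] 2.9
side lamp (0.097, 0.146) 381 [ 653.1 -159.4] res 2.3
side lamp (0.004, 0.015) 183 [ 653.  -159.5] res 7.4
   topmean 122 [ 651.8 -153.   150.2]
side tea_glass (0.067, 0.084) 235 [481.7 148.7] res 2.0
side dice_cup (0.082, 0.088) 102 [488.8  -8. ] res 2.6
side dice_cup (0.04, 0.05) 79 [489.2  -9.8] res 1.6
side coaster mec [481.5 150. ] 47.5
side carousel (0.034, 0.04) 108 [ 498.  -166.9] res 3.0
side carousel (0.045, 0.073) 48 [ 497.8 -167.3] res 2.0
   topmean 27 [482.5 -95.9  82.3]
side tea_glass [[0.46, 0.123, 0.007], [0.483, 0.165, 0.063], [0.505, 0.175, 0.093]]
side dice_cup [[0.46, -0.041, 0.004], [0.493, 0.011, 0.065], [0.518, 0.025, 0.087]]
side coaster [[0.438, 0.115, -0.0], [0.483, 0.166, 0.004], [0.525, 0.195, 0.008]]
side tier_small 0.82 [[0.454, -0.216, 0.14], [0.541, -0.117, 0.201]]
  rim 183 [ 496.9 -166.5] 3.5
side tier_medium 0.68 [[0.436, -0.232, 0.065], [0.562, -0.1, 0.125]]
  rim 210 [ 497.3 -166.5] 3.3
```

View pics/top9.png

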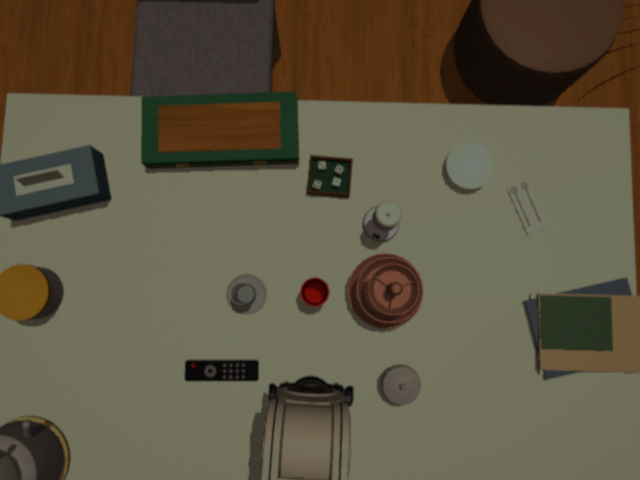

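View pics/side9.png

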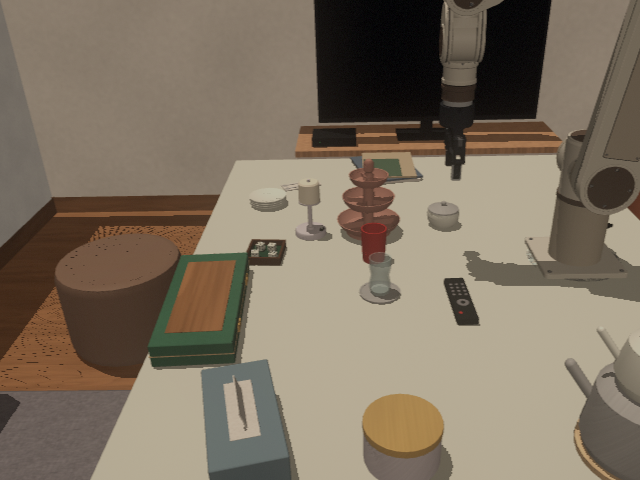

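The top view shows the glass on the coaster (246,294), the cup midway (315,293), the full stack (386,290), the lamp behind it (381,222) and the tray unmoved (330,176). The side view shows the same, with everything upright. I'm handing in.

```bash
python3 -c "
from h import *
print(bot.job_done())"
```

```text
the job is handed in; nothing more can be done
None
```

The table is set and handed in at about 47 s on the robot's clock: both carousel tiers are seated, the glass is on the coaster, the cup is midway and in line, the lamp is about 3 cm behind the carousel, and the dice tray is where it was; I placed the lamp first, then the tiers (medium, small), the glass and the cup.

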